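# Turn the tea tray right way up and set the sugar pot in it

## Robot

A 6-joint arm with a two-finger parallel gripper is mounted at the origin on the work surface. World frame = base frame: x ahead of the robot, y to its left, z up, the work surface at z = 0. Lengths are in m, angles in rad, forces in N, time in s.
With the tool pointing down it reaches from about 0.325 to 1 m from the base axis. Payload 5.1 kg.
Tool frame: the origin (TCP) lies between the finger pads; the fingertips stand tcp_to_tips ahead of it and the grasp point (between the pads) lies 8 mm behind it (tcp_to_tips is the distance from the TCP to the fingertips, in m); z points along the fingers, y is the line along which they close (so a half turn about z gives the same grasp; the last joint's range is limited). The gripper opens to 85 mm and grips with 20 to 120 N. Pads are 22 mm wide; open, the fingers measure 114 mm over their backs; the gripper's body (76 mm by 85 mm) begins 54 mm behind the grasp point. The pads swing forward as they close: fully open they stand 13 mm farther back than shut.
Start: joints at [-1.313, 0.124, 1.65, -0, 1.367, -0.083], TCP at [0.217, -0.613, 0.242] pointing down, gripper open.
Joint ranges: [-2.61, 2.61], [-1.02, 2.33], [0.03, 2.71], [-1.35, 4.49], [0.32, 2.68], [-2.91, 2.91]. Speed limits (rad/s): [2.57, 2.57, 3.14, 3.14, 3.14, 3.14].

## Interface

Orientations are given as a unit quaternion [x, y, z, w].
In Python, from bench import read_state, read_camera, camera_params, finish_job, recognise, place_of, tcp_to_tips gives the robot as it stands. The module is installed in compiled form; this text tells all that it offers.
- The arm moves only by the shell command python3 -m creep 'ROWS'. ROWS is text: rows parted by semicolons, each of 7 numbers parted by spaces: the shift along the tool's x, y, z in cm, then the turn, a rotation vector about the tool's x, y, z in rad, then the gripper's target within -1 to 1 (fully open at 1, half-way at 0, shut at -1). In form: x y z wx wy wz claw; .... A call has 1 to 8 rows; each row is the pose to reach, as a shift and turn from the pose commanded when the call began, along the tool's axes at that moment; what a row does not reach only later rows make up. A row lasts 1/10 s, in which the tool goes at most 50 mm and 8.59 degrees, less where a joint would pass 70% of its speed; a pose out of reach is approached as far as the arm can. A call with a gripper value outside its range is refused whole. The fingers move at their own pace and stop on an object; the grip force is fixed at half the most. Time passes only in rows, so rows that repeat a pose let the fingers close. It gives the time, the measured TCP pose, the force, the opening and the grip force at its end, in the units of the state.
- read_state(): the state, without advancing time (a new reading comes with each control period).
- read_camera(name): name is "scene" or "top" or "wrist"; returns the picture (420x560x3 uint8, red, green, blue); there is no depth.
- camera_params(name): a dict with "fx", "fy", "cx", "cy" (pixels), "dist_coeffs" ([k1, k2, p1, p2, k3] as OpenCV has them; the pictures are not rectified), "xyz" and "orientation" of the camera in the world; the wrist camera has in their place "tool_from_camera" (4x4, takes a point from camera to tool coordinates, whose origin is the TCP and whose axes are the flange's). Camera axes: x right, y up, looking along -z (the intrinsics and any distortion apply to the point x, -y, -z); pixel columns grow to the right and rows downward; lengths in m; the calibration is good to about 2 mm. A picture is of the moment at which its call begins: read the wrist's pose just before it. camera_params takes no time and is no camera call.
- finish_job(): hands the job in; it is judged then, once.
Trained networks look in the newest picture that a camera, given by its name, has taken for a name from the list of things; names that differ only in an ending like _2 or _b are one class to them, and where a whole thing is asked for, a point or a joint stands for the part that bears it (a point fixed in the world has none). Each returns a list of dicts, best first, with "confidence" (0 to 1); they miss things now and then, are a little off and sometimes report something else, mostly with a low value. They report only what shows in the picture. A call takes as long as a camera call. They do not tell look-alikes from the thing itself.
- recognise(camera, target): "rect" ([left, top, right, bottom] in pixels, round what is visible of it).
- place_of(camera, target): "position" ([column, row] in pixels: a listed point, or the origin of a listed thing).
The state is a dict: "t": time; "q": joint angles; "dq": joint speeds; "joint_efforts": joint torques, N m; "ee_pos": TCP position; "tcp_rot": TCP orientation; "contact_force": force on the tool from outside, world axes, zero at the start; "wrist_torque": the same for the moment, N m; "width": opening from 0.0 (shut) to 1.0 (fully open); "gripper_force": force on a finger pad.
Only numpy, scipy, OpenCV 4.12 (cv2) and the standard library are available. Lean on these libraries where they do the work, as an engineer would, in place of code of your own. Each camera call takes 0.05 s, during which the arm holds its last target. There are 200 camera calls.

## Task

The small wooden tea tray lies upside down on the low riser: slide it out over the riser's open front edge until about a third of it juts out, so that you can get under it, turn it over and put it back wholly on the riser, right way up, without letting it drop. Then gently stand the lidded sugar pot upright in the tray's hollow. Do not displace the other things.

Things in the scene. Friction and masses are not known exactly. Their poses are not given: they have to be found in the camera images.
- riser_front (a point): Low oak riser fixed on the table, 225 mm deep, 360 mm wide, top 120 mm above the table. Point: middle of the top's open front edge (the long side without a rail, facing roughly the robot's left), on the top surface. x points inward across the top, y along the edge, z up. Top board 18 mm thick, open below but for an 18 mm side panel at each end, set back 40 mm or more from the front edge, its outer face 21 mm in from the end.
- riser_rail (a point): Rail along the riser's back edge, 12 mm thick, standing 30 mm above the riser's top. Point: middle of the rail's upper edge. Axes as the riser's.
- tray_mid (a point): Dark wooden tray, 130 mm (its x) x 180 mm (its y), 14 mm thick, 0.2 to 0.33 kg, upside down on the riser, within 0.1 rad of square to it and 45 mm or more clear of the back rail; its x points inward like the riser's. Point: its centre, half-way through the thickness. Its z axis points out of its flat underside: up at the start, down at the end.
- tray_hollow (a point): Centre of the floor of the tray's hollow (on the face that is down at the start): 86 mm (x) x 136 mm (y), 6 mm deep, within a rim 22 mm wide all round; the floor is 8 mm thick. Axes as the tray's, z pointing out of the underside.
- pot_mid (a point): Squat white lidded sugar pot with a small ball knob, standing upright on the table at one side of the riser: body 56 mm in diameter, 58 mm high; the knob, 16 mm across, reaches 76 mm; about 0.2 kg. Point: on its axis, 29 mm above its foot (half-way up the body). z up.
- mug_mid (a point): White handled mug, 72 mm across, 90 mm high, open at the top; bystander. Point: its centre, half-way up.
- plant_mid (a point): Small plant in a tapered terracotta pot, 72 mm across at the rim, pot 66 mm high, leaves to about 120 mm; bystander. Point: centre of the pot, 33 mm up.
- diffuser_mid (a point): Brown glass bottle with a black cap, 56 mm diameter, 120 mm high; bystander. Point: its centre, half-way up.
- candle_mid (a point): Brass candle holder standing on the riser at one side of the tray, foot 52 mm across, 85 mm high; bystander. Point: its centre, half-way up.
- vase_mid (a point): Small blue bud vase standing on the riser at the other side of the tray, 54 mm across at its widest, 100 mm high; bystander. Point: its centre, half-way up.
- case_mid (a point): Black spectacle case lying on the table on the riser's open side, 55 x 150 x 32 mm high, long along its y; bystander. Point: its centre.
There are look-alikes about, which are no part of the job. Leave any green or purple look-alike of the part that bears pot_mid alone.

How it is judged:
On the way, in this order (a step that is already met when the one before it is completed fails the run):
1. the tray, still flat and upside down on the riser, juts out over the front edge by at least 20 mm (x of tray_mid in the frame of riser_front below 0.045 m and angle between tray_mid's own z axis and vertical below 0.1 rad and z of tray_mid in the frame of riser_front between 0.003 and 0.012 m), for 0.2 s.
2. the tray lies right way up wholly on the riser, let go, the sugar pot not yet in it (angle between tray_mid's own z axis and vertical above 3.03 rad and z of tray_mid in the frame of riser_front between 0.003 and 0.012 m and x of tray_mid in the frame of riser_front between 0.055 and 0.16 m and y of tray_mid in the frame of riser_front between -0.1 and 0.1 m and contact force between tray and the fingers below 0.05 N and horizontal distance between tray_mid and pot_mid above 0.12 m), for 0.2 s.
At the end, for the whole second after the job is handed in: The tray rests flat on the riser (within 0.11 rad) right way up, not jutting more than about 10 mm over any edge of the top, and the sugar pot stands upright (within 0.1 rad) on the floor of its hollow; both released and at rest (angle between tray_mid's own z axis and vertical above 3.03 rad and z of tray_mid in the frame of riser_front between 0.003 and 0.012 m and x of tray_mid in the frame of riser_front between 0.055 and 0.16 m and y of tray_mid in the frame of riser_front between -0.1 and 0.1 m and x of pot_mid in the frame of tray_mid between -0.02 and 0.02 m and y of pot_mid in the frame of tray_mid between -0.045 and 0.045 m and z of pot_mid in the frame of tray_mid between -0.034 and -0.025 m and angle between pot_mid's own z axis and vertical below 0.1 rad and linear speed of each of tray, pot below 0.02 m/s); the robot touches nothing.
It fails at once if the tray is dropped or tossed: it moves faster than 0.6 m/s while the fingers do not touch it (linear speed of tray above 0.6 m/s and contact force between tray and the fingers below 0.02 N).
It fails at once if the sugar pot is dropped: it moves faster than 0.6 m/s while the fingers do not touch it (linear speed of pot above 0.6 m/s and contact force between pot and the fingers below 0.02 N).
It fails at once if one of the bystanders (mug, plant, brown bottle, candle holder, vase, spectacle case) is moved more than 30 mm (distance of any of mug_mid, plant_mid, diffuser_mid, candle_mid, vase_mid, case_mid from where it was at the start of the episode above 0.03 m).
It also fails if it takes over 72 s, if anything falls off the work surface, if the arm or the gripper's body presses on something with over 40 N, if the wrist force passes 120 N, or if a joint passes its speed limit or range.

## Working session

There is one attempt and no reset: what is moved stays moved. The work goes in short steps, Python scripts to look and compute and a shell command to move; the robot and the scene stay as the last step left them, time stands still between calls to the robot, and variables do not carry over. Pictures are saved under pics/ and viewed, at most 12 in all, crops included, and the job is handed in when it is done.

```bash
mkdir -p pics; cat > h.py <<'E'
import numpy as np, cv2
from bench import *
from scipy.spatial.transform import Rotation as R
def cam(name):
    p=camera_params(name)
    K=np.array([[p['fx'],0,p['cx']],[0,p['fy'],p['cy']],[0,0,1.]]);d=np.array(p['dist_coeffs'],float)
    if name=='wrist':
        s=read_state();T=np.eye(4);T[:3,:3]=R.from_quat(s['tcp_rot']).as_matrix();T[:3,3]=s['ee_pos']
        T=T@np.array(p['tool_from_camera'])
    else:
        T=np.eye(4);T[:3,:3]=R.from_quat(p['orientation']).as_matrix();T[:3,3]=p['xyz']
    return K,d,T
def ray(c,px):
    K,d,T=c
    u=cv2.undistortPoints(np.array([[px]],float),K,d)[0,0]
    v=T[:3,:3]@np.array([u[0],-u[1],-1.]);return T[:3,3],v
def onplane(c,px,z):
    o,v=ray(c,px);return o+v*(z-o[2])/v[2]
def proj(c,P):
    K,d,T=c
    q=(np.atleast_2d(P)-T[:3,3])@T[:3,:3];q=q*[1,-1,-1]
    return cv2.projectPoints(q.reshape(-1,1,3),np.zeros(3),np.zeros(3),K,d)[0][:,0]
def snap(name,fn=None):
    c=cam(name);im=read_camera(name)
    if fn: cv2.imwrite('pics/'+fn,im[:,:,::-1])
    return c,im
def tri(cs,pxs):
    A=np.zeros((3,3));b=np.zeros(3)
    for c,p in zip(cs,pxs):
        o,v=ray(c,p);v=v/np.linalg.norm(v);M=np.eye(3)-np.outer(v,v);A+=M;b+=M@o
    return np.linalg.solve(A,b)
E
python3 - <<'E'
from h import *
cs,_=snap('scene','s0.png');ct,_=snap('top','t0.png')
print(tcp_to_tips, read_state())
Z=dict(riser_front=.12,riser_rail=.15,tray_mid=.127,pot_mid=.029,mug_mid=.045,plant_mid=.033,diffuser_mid=.06,candle_mid=.1625,vase_mid=.17,case_mid=.016)
for n,z in Z.items():
    for cn,c in (('scene',cs),('top',ct)):
        for r in place_of(cn,n)[:4]:
            print(n,cn,np.round(r['position']),round(r['confidence'],2),np.round(onplane(c,r['position'],z),3))
E
```

```text
0.011 {'t': 0.1, 'q': array([-1.31261092e+00,  1.24453863e-01,  1.65158399e+00, -1.78524833e-05,
        1.36751864e+00, -8.26691771e-02]), 'dq': array([-2.39618219e-04, -2.32957005e-03, -4.39369381e-03,  8.50308261e-04,
        3.81976745e-04, -4.98492057e-05]), 'joint_efforts': array([ 7.41342774e-04, -4.24932468e+01, -3.66652608e+01, -1.51539219e-06,
        3.95243580e-03, -1.09130437e-05]), 'ee_pos': array([ 0.21707371, -0.61209231,  0.24113937]), 'tcp_rot': array([ 9.85511605e-01,  1.69605166e-01, -9.47680027e-05, -9.77376142e-04]), 'contact_force': array([-0.20468111, -0.06285196,  0.17575496]), 'wrist_torque': array([ 0.06839357, -0.02601886,  0.02781272]), 'gripper_force': 0.0, 'width': 1.0021231272533055}
riser_front scene [287. 220.] 0.88 [0.561 0.03  0.12 ]
riser_front top [272. 197.] 0.9 [0.576 0.025 0.12 ]
riser_front top [209. 153.] 0.57 [0.707 0.218 0.12 ]
riser_rail scene [219. 175.] 0.63 [ 0.547 -0.198  0.15 ]
riser_rail scene [209. 184.] 0.43 [ 0.593 -0.185  0.15 ]
riser_rail top [343. 207.] 0.73 [ 0.545 -0.182  0.15 ]
tray_mid scene [259. 209.] 0.63 [ 0.574 -0.042
[... 646 characters left out ...]
_mid top [412. 210.] 0.73 [ 0.553 -0.415  0.033]
diffuser_mid scene [440. 316.] 0.63 [0.569 0.408 0.06 ]
diffuser_mid scene [297. 170.] 0.32 [ 0.26  -0.166  0.06 ]
diffuser_mid top [149. 200.] 0.71 [0.569 0.412 0.06 ]
diffuser_mid top [299. 247.] 0.3 [ 0.431 -0.058  0.06 ]
candle_mid scene [294. 169.] 0.78 [ 0.418 -0.059  0.162]
candle_mid top [298. 251.] 0.79 [ 0.415 -0.053  0.163]
candle_mid top [162. 236.] 0.61 [0.45  0.337 0.163]
vase_mid scene [218. 221.] 0.95 [ 0.714 -0.03   0.17 ]
vase_mid top [299. 249.] 0.69 [ 0.419 -0.056  0.17 ]
vase_mid top [294. 149.] 0.62 [ 0.711 -0.038  0.17 ]
case_mid scene [316. 345.] 0.56 [0.739 0.24  0.016]
case_mid top [209. 155.] 0.58 [0.728 0.237 0.016]
```

```bash
python3 -c "
import cv2,numpy as np
" ; ls pics
```

```text
s0.png
t0.png
```

View pics/s0.png

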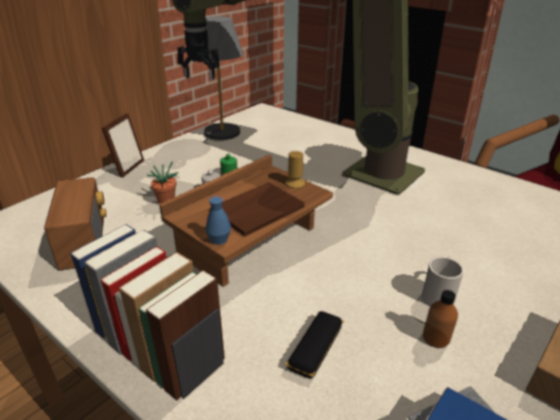

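View pics/t0.png

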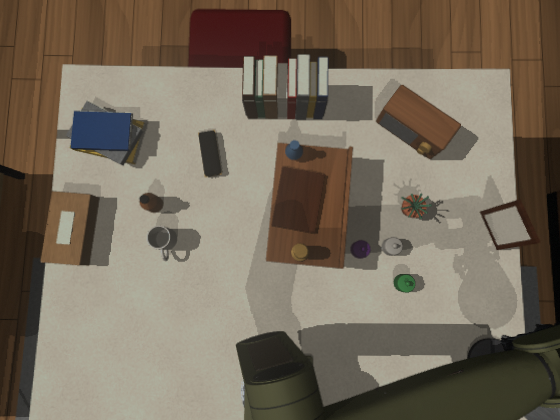

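The tray is the dark board on the riser (top 300,199). Sugar-pot candidates in the top picture are purple (361,249), white (391,248) and green (403,286), so the white one at (391,248) is the pot by description. The candle (299,251) and the vase (294,149) stand either side of the tray. The open front faces left (+y).

```bash
cat >> h.py <<'E'
def go(p,Rm=None):
    "shift in tool axes (cm) and rotvec from the present pose"
    s=read_state();R0=R.from_quat(s['tcp_rot'])
    d=R0.inv().apply(np.array(p)-s['ee_pos'])*100
    w=(R0.inv()*R.from_matrix(Rm)).as_rotvec() if Rm is not None else np.zeros(3)
    print('shift',np.round(d,2),'turn',np.round(w,3), 'rows',np.linalg.norm(d)/5,np.linalg.norm(w)/.15)
def down(ydir):
    y=np.array([*ydir,0.]);y/=np.linalg.norm(y);z=np.array([0,0,-1.]);return np.c_[np.cross(y,z),y,z]
def st():
    s=read_state();print('t',round(s['t'],2),'p',np.round(s['ee_pos'],4),'q',np.round(s['q'],3),'F',np.round(s['contact_force'],1),'w',round(s['width'],3),'gf',round(s['gripper_force'],1));print(np.round(R.from_quat(s['tcp_rot']).as_matrix(),3))
E
python3 - <<'E'
from h import *
print(np.round(camera_params('wrist')['tool_from_camera'],3))
go([.36,-.37,.36],down([.995,-.1])); go([.55,-.06,.42],down([.995,-.1]))
im=cv2.imread('pics/t0.png')[225:305,340:430];cv2.imwrite('pics/c.png',cv2.resize(im,None,fx=5,fy=5,interpolation=2))
E
```

```text
[[ 0.     0.962  0.273  0.068]
 [ 1.     0.    -0.001 -0.   ]
 [-0.001  0.273 -0.962 -0.132]
 [ 0.     0.     0.     1.   ]]
shift [ 21.57 -18.09 -11.77] turn [ 0.   -0.   -1.13] rows 6.1020968257233275 7.5320399976595
shift [ 49.83 -40.96 -17.77] turn [ 0.   -0.   -1.13] rows 13.381768375194 7.5320399976595
```

View pics/c.png

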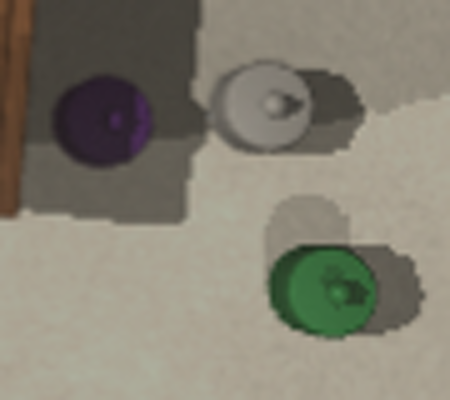

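The crop shows the purple pot (361,249), the white pot with its ball knob (392,246) and the green pot (406,283). White is the sugar pot. I'll move above the tray.

```bash
python3 -m creep '0 0 -5 0 0 0 1; 2 -2 -10 0 0 -0.14 1; 5 -5 -13 0 0 -0.28 1; 8 -8 -17 0 0 -0.42 1; 11.5 -11 -18 0 0 -0.56 1; 15 -14 -18 0 0 -0.7 1; 18.5 -17 -18 0 0 -0.84 1; 22 -20 -18 0 0 -0.98 1'; python3 -c "
from h import *
go([.55,-.06,.42],down([.995,-.1]))"
```

```text
t: 1.9
ee_pos: [0.3582, -0.349, 0.4231]
tcp_rot: [0.788, 0.615, 0.0, 0.001]
contact_force: [0.3, 0.3, 0.1]
width: 1.0
gripper_force: 0.0
shift [32.68 11.6   0.29] turn [ 0.001  0.001 -0.145] rows 6.936803782742854 0.9648673161844938
```

```bash
python3 -m creep '4.5 1.5 0 0 0 -0.1 1; 9 3.2 0 0 0 -0.15 1; 13.5 5 0 0 0 -0.15 1; 18 6.5 0 0 0 -0.15 1; 22.5 8 0 0 0 -0.15 1; 27 9.5 0 0 0 -0.15 1; 31 11 0 0 0 -0.15 0; 32.7 11.6 0 0 0 -0.15 -0.2'; python3 - <<'E'
from h import *
st()
c,im=snap('wrist','w1.png')
for n,z in dict(riser_front=.12,riser_rail=.15,tray_mid=.127,candle_mid=.1625,vase_mid=.17).items():
    for r in place_of('wrist',n)[:2]: print(n,np.round(r['position']),round(r['confidence'],2),np.round(onplane(c,r['position'],z),3))
E
```

```text
t: 2.7
ee_pos: [0.5522, -0.0595, 0.422]
tcp_rot: [0.74, 0.672, 0.0, -0.0]
contact_force: [0.3, -0.2, 0.0]
width: 0.689
gripper_force: 0.0
t 2.7 p [ 0.5522 -0.0595  0.422 ] q [-2.040e-01 -1.370e-01  1.614e+00  1.000e-03  1.665e+00 -1.080e-01] F [ 0.3 -0.2  0. ] w 0.689 gf 0.0
[[ 0.096  0.995 -0.   ]
 [ 0.995 -0.096  0.001]
 [ 0.001 -0.    -1.   ]]
riser_front [282. 110.] 0.57 [0.563 0.029 0.12 ]
riser_rail [283. 266.] 0.77 [ 0.544 -0.19   0.15 ]
tray_mid [290. 167.] 0.92 [ 0.567 -0.05   0.127]
candle_mid [175. 185.] 0.59 [ 0.412 -0.054  0.162]
vase_mid [403. 151.] 0.62 [ 0.711 -0.037  0.17 ]
```

View pics/w1.png

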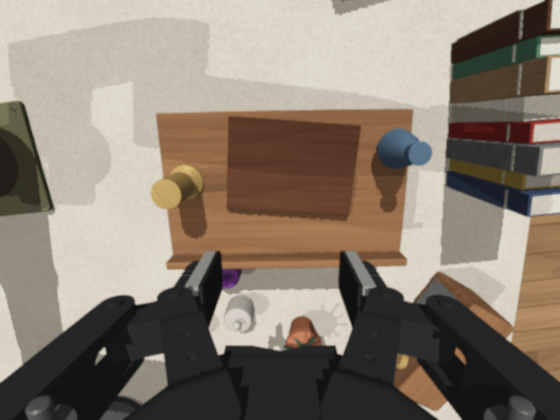

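The wrist picture shows the tray's corners near (231,116), (358,126), (349,219), (228,210). The riser's front edge runs (159,114)–(411,109), the rail is at the bottom, and the candle (175,185) and vase (403,151) are on either side.

```bash
python3 - <<'E'
from h import *
c=cam('wrist')
for z,ps in ((.134,[(230,116),(359,126),(350,220),(227,210)]),(.12,[(159,114),(411,109)]),(.15,[(168,266),(406,263)]),(.12,[(190,180),(396,155)])):
    P=np.array([onplane(c,p,z) for p in ps]);print(np.round(P,3).tolist(),np.round(P.mean(0),3))
    for i in range(len(P)): print(' ',np.round(np.linalg.norm(P[i]-P[i-1]),3),np.round(np.degrees(np.arctan2(*(P[i]-P[i-1])[:2][::-1])),1))
E
```

```text
[[0.491, 0.023, 0.134], [0.663, -0.007, 0.134], [0.646, -0.14, 0.134], [0.468, -0.106, 0.134]] [ 0.567 -0.057  0.134]
  0.132 79.8
  0.175 -10.0
  0.134 -97.5
  0.181 169.3
[[0.391, 0.037, 0.12], [0.74, 0.009, 0.12]] [0.566 0.023 0.12 ]
  0.351 175.3
  0.351 -4.7
[[0.37, -0.179, 0.15], [0.724, -0.21, 0.15]] [ 0.547 -0.195  0.15 ]
  0.355 175.0
  0.355 -5.0
[[0.418, -0.059, 0.12], [0.719, -0.053, 0.12]] [ 0.568 -0.056  0.12 ]
  0.302 -178.8
  0.302 1.2
```

```bash
python3 -m creep '-4.5 0.8 0 0 0 0 0.2; -9.1 1.5 0 0 0 0 0.2; -9.1 1.5 5 0 0 0 0.2; -9.1 1.5 10 0 0 0 0.2; -9.1 1.5 15 0 0 0 0.2; -9.1 1.5 20 0 0 0 0.2; -9.1 1.5 24 0 0 0 0.2; -9.1 1.5 27 0 0 0 0.2' && python3 -m creep '0 0 1.0 0 0 0 0.2; 0 0 1.7 0 0 0 0.2; 0 0 1.8 0 0 0 0.2; 0 0 1.8 0 0 0 0.2'
```

```text
t: 3.8
ee_pos: [0.5546, -0.1554, 0.1491]
tcp_rot: [0.742, 0.67, -0.001, -0.001]
contact_force: [0.1, -0.4, 0.4]
width: 0.6
gripper_force: 0.0
t: 4.2
ee_pos: [0.5579, -0.1553, 0.1364]
tcp_rot: [0.742, 0.671, 0.001, 0.002]
contact_force: [0.4, -0.1, -0.2]
width: 0.599
gripper_force: 0.0
```

```bash
python3 -m creep '0 0 0.3 0 0 0 0.2; 0 0 0.5 0 0 0 0.2; 0 0 0.5 0 0 0 0.2' && python3 -m creep '1 0 0 0 0 0 0.2; 2 0 0 0 0 0 0.2; 3 0 0 0 0 0 0.2; 4 0 0 0 0 0 0.2'
```

```text
t: 4.5
ee_pos: [0.5569, -0.1546, 0.1295]
tcp_rot: [0.742, 0.671, 0.0, 0.0]
contact_force: [-0.4, -0.4, 0.4]
width: 0.601
gripper_force: 0.0
t: 4.9
ee_pos: [0.561, -0.1139, 0.1294]
tcp_rot: [0.741, 0.671, -0.0, 0.0]
contact_force: [0.3, -2.2, -0.4]
width: 0.601
gripper_force: 0.7
```

```bash
python3 -m creep '0.8 0 0 0 0 0 0.2; 1.6 0 0 0 0 0 0.2; 2.4 0 0 0 0 0 0.2; 3.0 0 0 0 0 0 0.2; 3.6 0 0 0 0 0 0.2; 4.0 0 0 0 0 0 0.2; 4.2 0 0 0 0 0 0.2; 4.2 0 0 0 0 0 0.2' && python3 -m creep '-1 0 0 0 0 0 0.2; -1.5 0 -5 0 0 0 0.2; -2 0 -10 0 0 0 0.2; -2 0 -15 0 0 0 0.2; -2 0 -20 0 0 0 0.2; -2 0 -25 0 0 0 0.2; -2 0 -28 0 0 0 0.2; -2 0 -28 0 0 0 0.2'; python3 - <<'E'
from h import *
st()
c,im=snap('wrist','w2.png')
for n,z in dict(riser_front=.12,tray_mid=.127).items():
    for r in place_of('wrist',n)[:2]: print(n,np.round(r['position']),round(r['confidence'],2),np.round(onplane(c,r['position'],z),3))
E
```

```text
t: 5.7
ee_pos: [0.565, -0.0726, 0.1293]
tcp_rot: [0.742, 0.671, 0.0, -0.0]
contact_force: [-0.2, 0.5, -0.4]
width: 0.599
gripper_force: 0.0
t: 6.5
ee_pos: [0.5643, -0.0939, 0.4166]
tcp_rot: [0.742, 0.671, 0.003, 0.005]
contact_force: [0.1, -0.3, 0.6]
width: 0.601
gripper_force: 0.0
t 6.5 p [ 0.5643 -0.0939  0.4166] q [-0.259 -0.106  1.595  0.     1.642 -0.158] F [ 0.1 -0.3  0.6] w 0.601 gf 0.0
[[ 0.1    0.995  0.011]
 [ 0.995 -0.1   -0.003]
 [-0.002  0.011 -1.   ]]
tray_mid [273. 105.] 0.67 [0.567 0.    0.127]
```

View pics/w2.png

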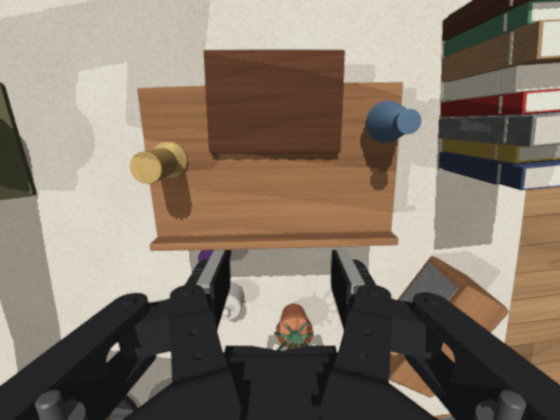

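The tray now lies square with its corners at (206,52), (344,51), (340,154), (209,152). The riser's front edge is at (140,88)–(403,82).

```bash
cat >> h.py <<'E'
def side(i,up):  # tool z horizontal along i, tool y up(+1)/down(-1)
    z=np.array([*i,0.]);z/=np.linalg.norm(z);y=np.array([0,0,float(up)]);return np.c_[np.cross(y,z),y,z]
def wrist(Rm,q1,q23):
    M=(R.from_euler('Y',-q23)*R.from_euler('Z',-q1)*R.from_matrix(Rm)*R.from_euler('Z',-np.pi/2))
    a=M.as_euler('ZYZ');return np.round(a,2)
E
python3 - <<'E'
from h import *
c=cam('wrist')
for z,ps in ((.134,[(206,52),(344,51),(340,153),(209,152)]),(.12,[(140,88),(403,82)]),(.15,[(152,247),(397,244)])):
    P=np.array([onplane(c,p,z) for p in ps]);print(np.round(P,3).tolist(),np.round(P.mean(0),3))
    for i in range(len(P)): print(' ',np.round(np.linalg.norm(P[i]-P[i-1]),3),np.round(np.degrees(np.arctan2(*(P[i]-P[i-1])[:2][::-1])),1))
s=read_state();print('now',wrist(R.from_quat(s['tcp_rot']).as_matrix(),s['q'][0],s['q'][1]+s['q'][2]))
for up in (1,-1):
  for q1,q23 in((.3,1.6),(.5,1.9),(.5,2.2)): print(up,q1,q23,wrist(side([-.088,-.996],up),q1,q23))
E
```

```text
[[0.486, 0.072, 0.134], [0.656, 0.056, 0.134], [0.645, -0.069, 0.134], [0.47, -0.05, 0.134]] [0.564 0.002 0.134]
  0.123 82.7
  0.171 -5.4
  0.125 -95.2
  0.175 173.8
[[0.389, 0.042, 0.12], [0.735, 0.014, 0.12]] [0.562 0.028 0.12 ]
  0.347 175.4
  0.347 -4.6
[[0.372, -0.171, 0.15], [0.716, -0.201, 0.15]] [ 0.544 -0.186  0.15 ]
  0.345 175.1
  0.345 -4.9
now [ 0.    1.64 -0.16]
1 0.3 1.6 [-1.56  1.96  1.6 ]
1 0.5 1.9 [-1.36  2.12  1.96]
1 0.5 2.2 [-1.2   2.04  2.29]
-1 0.3 1.6 [-1.56  1.96 -1.54]
-1 0.5 1.9 [-1.36  2.12 -1.18]
-1 0.5 2.2 [-1.2   2.04 -0.85]
```

```bash
python3 - <<'E'
from h import *
go([.57,.08,.42],side([-.088,-.996],-1))
c=cam('scene')
print(proj(c,np.array([[0,0,z] for z in (0,.1,.2,.25,.3,.35)])).round())
E
```

```text
shift [17.31 -1.01 -1.19] turn [ 1.202 -1.219 -1.217] rows 3.4769005406164637 14.005088358093122
[[384. 172.]
 [388. 144.]
 [392. 114.]
 [394.  99.]
 [397.  82.]
 [399.  65.]]
```

```bash
python3 -m creep '2 0 0 0.08 -0.08 -0.08 1; 4 0 0 0.16 -0.16 -0.16 1; 6 0 0 0.24 -0.24 -0.24 1; 8 0 0 0.32 -0.32 -0.32 1; 10 0 0 0.4 -0.4 -0.4 1; 12 0 0 0.48 -0.48 -0.48 1; 14 0 0 0.56 -0.56 -0.56 1; 16 0 0 0.64 -0.64 -0.64 1';python3 - <<'E'
from h import *
st()
s=read_state();q=s['q'];print('mine',wrist(R.from_quat(s['tcp_rot']).as_matrix(),q[0],q[1]+q[2]))
z=R.from_quat(s['tcp_rot']).as_matrix()[:,2]
# wrist centre = L2,L3 planar (a1~0); TCP=W+T z
L2,L3=.401,.613
Rr=L2*np.sin(q[1])+L3*np.sin(q[1]+q[2]);h=L2*np.cos(q[1])+L3*np.cos(q[1]+q[2])
W=np.array([Rr*np.cos(q[0]),Rr*np.sin(q[0]),h-.033]) # +T
# W+T*(z+[0,0,1]) = p
print((np.array(s['ee_pos'])-W)/(z+[0,0,1]))
E
```

```text
t: 7.45
ee_pos: [0.5788, 0.067, 0.4066]
tcp_rot: [0.424, 0.796, -0.433, -0.023]
contact_force: [-0.3, -0.5, -0.1]
width: 1.0
gripper_force: 0.0
t 7.45 p [0.5788 0.067  0.4066] q [ 0.268  0.262  1.383 -0.68   2.115 -0.496] F [-0.3 -0.5 -0.1] w 1.0 gf 0.0
[[-0.64   0.654 -0.403]
 [ 0.694  0.267 -0.668]
 [-0.329 -0.708 -0.625]]
mine [-0.68  2.11 -0.5 ]
[0.27515011 0.18311747 0.26197123]
```

```bash
cat > ik.py <<'E'
from h import *
from scipy.optimize import least_squares
D=[([-1.31261,.12445,1.65158,0,1.36752,-.08267],[.21707,-.61209,.24114]),
([-.204,-.137,1.614,.001,1.665,-.108],[.5522,-.0595,.422]),
([-.259,-.106,1.595,0,1.642,-.158],[.5643,-.0939,.4166]),
([.268,.262,1.383,-.68,2.115,-.496],[.5788,.067,.4066])]
def Rq(q): return R.from_euler('ZYZYZ',[q[0],q[1]+q[2],q[3],q[4],q[5]+np.pi/2])
def fk(q,g):
    a,L2,L3,d,T,b=g
    r=a+L2*np.sin(q[1])+L3*np.sin(q[1]+q[2])+b*np.cos(q[1]+q[2]);h=d+L2*np.cos(q[1])+L3*np.cos(q[1]+q[2])-b*np.sin(q[1]+q[2])
    return np.array([r*np.cos(q[0]),r*np.sin(q[0]),h])+T*Rq(q).as_matrix()[:,2]
def fit():
    f=lambda g:np.concatenate([(fk(q,g)-p)*1000 for q,p in D]+[(g[[0,5]])*20])
    return least_squares(f,np.array([0,.4,.6,.2,.25,0])).x
def ik(p,Rm,g,q0):
    f=lambda q:np.concatenate([(fk(q,g)-p)*10,(Rq(q).inv()*R.from_matrix(Rm)).as_rotvec()])
    r=least_squares(f,q0);return np.round(r.x,2),round(r.cost,5)
E
python3 - <<'E'
from ik import *
g=fit();print(np.round(g,3),[np.round((fk(q,g)-p)*1000,1) for q,p in D])
q=read_state()['q']
i=[-.085,-.996]
for p in ([.57,.1,.3],[.57,.15,.127],[.57,.054,.127],[.57,.054,.36]):
  for up in (-1,1):
    Rm=side(i,up);q2=q.copy();q2[5]+=(up>0)*np.pi
    print(p,up,*ik(p,Rm,g,q2),'W',np.round(np.array(p)-g[4]*Rm[:,2],3))
go([.57,.14,.36],side(i,-1))
E
```

```text
Traceback (most recent call last):
  File "ik.py", line 14, in fit
    return least_squares(f,np.array([0,.4,.6,.2,.25,0])).x
           ~~~~~~~~~~~~~^^^^^^^^^^^^^^^^^^^^^^^^^^^^^^^^
  File "ik.py", line 13, in <lambda>
    f=lambda g:np.concatenate([(fk(q,g)-p)*1000 for q,p in D]+[(g[[0,5]])*20])
                                ~~^^^^^
  File "ik.py", line 11, in fk
    return np.array([r*np.cos(q[0]),r*np.sin(q[0]),h])+T*Rq(q).as_matrix()[:,2]
                                                         ~~^^^
  File "ik.py", line 7, in Rq
    def Rq(q): return R.from_euler('ZYZYZ',[q[0],q[1]+q[2],q[3],q[4],q[5]+np.pi/2])
                      ~~~~~~~~~~~~^^^^^^^^^^^^^^^^^^^^^^^^^^^^^^^^^^^^^^^^^^^^^^^^^
  File "scipy/spatial/transform/_rotation.pyx", line 1413, in scipy.spatial.transform._rotation.Rotation.from_euler
ValueError: Expected axis specification to be a non-empty string of upto 3 characters, got ZYZYZ
```

```bash
sed -i "s/^def Rq.*/def Rq(q): return R.from_euler('ZYZ',[q[0],q[1]+q[2],q[3]])*R.from_euler('YZ',[q[4],q[5]+np.pi\/2])/" ik.py
cat > t.py <<'E'
from ik import *
g=fit();print(np.round(g,3),[np.round((fk(q,g)-p)*1000,1) for q,p in D])
q=read_state()['q']
i=[-.085,-.996]
for p in ([.57,.1,.3],[.57,.15,.127],[.57,.054,.127],[.57,.054,.36]):
  for up in (-1,1):
    Rm=side(i,up);q2=q.copy();q2[5]+=(up>0)*np.pi
    print(p,up,*ik(p,Rm,g,q2),'W',np.round(np.array(p)-g[4]*Rm[:,2],3))
go([.57,.14,.36],side(i,-1))
E
python3 t.py
```

```text
[ 0.019  0.251  0.585  0.178  0.182 -0.128] [array([-51.4, -15.3,   9. ]), array([ -8.3, -52.8,   4. ]), array([-15.9, -51.4,   3.5]), array([  0.6,  -9.7, -16.4])]
[0.57, 0.1, 0.3] -1 [ 0.45  0.18  1.82 -1.33  2.05 -1.09] 0.0 W [0.586 0.282 0.3  ]
[0.57, 0.1, 0.3] 1 [ 0.45  0.18  1.82 -1.33  2.05  2.05] 0.0 W [0.586 0.282 0.3  ]
[0.57, 0.15, 0.127] -1 [ 0.52  0.5   1.76 -1.16  2.02 -0.79] 0.0 W [0.586 0.332 0.127]
[0.57, 0.15, 0.127] 1 [ 0.52  0.5   1.76 -1.16  2.02  2.35] 0.0 W [0.586 0.332 0.127]
[0.57, 0.054, 0.127] -1 [ 0.38  0.35  1.93 -1.25  1.92 -0.8 ] 0.0 W [0.586 0.236 0.127]
[0.57, 0.054, 0.127] 1 [ 0.38  0.35  1.93 -1.25  1.92  2.34] 0.0 W [0.586 0.236 0.127]
[0.57, 0.054, 0.36] -1 [ 0.38  0.07  1.83 -1.41  2.01 -1.21] 0.0 W [0.586 0.236 0.36 ]
[0.57, 0.054, 0.36] 1 [ 0.38  0.07  1.83 -1.41  2.01  1.94] 0.0 W [0.586 0.236 0.36 ]
shift [ 7.17  4.68 -1.61] turn [ 0.559 -0.581 -0.567] rows 1.7419572200948354 6.569669157038608
```

```bash
python3 - <<'E'
s=open('ik.py').read()
s=s.replace("a,L2,L3,d,T,b=g","a,L2,L3,d,T,b,l=g").replace("np.array([r*np.cos(q[0]),r*np.sin(q[0]),h])","np.array([r*np.cos(q[0])-l*np.sin(q[0]),r*np.sin(q[0])+l*np.cos(q[0]),h])").replace(".25,0])",".25,0,.05])")
open('ik.py','w').write(s)
E
python3 t.py
```

```text
[-0.     0.451  0.614  0.223  0.264  0.041  0.053] [array([-0.1, -0.1, -0.1]), array([-0.1,  0.2,  0.1]), array([ 0. , -0.3, -0.2]), array([-0.1,  0.2,  0.3])]
[0.57, 0.1, 0.3] -1 [ 0.47  0.41  1.68 -1.27  2.05 -0.99] 0.0 W [0.592 0.363 0.3  ]
[0.57, 0.1, 0.3] 1 [ 0.47  0.41  1.68 -1.27  2.05  2.16] 0.0 W [0.592 0.363 0.3  ]
[0.57, 0.15, 0.127] -1 [ 0.53  0.7   1.6  -1.13  2.02 -0.74] 0.0 W [0.592 0.413 0.127]
[0.57, 0.15, 0.127] 1 [ 0.53  0.7   1.6  -1.13  2.02  2.4 ] 0.0 W [0.592 0.413 0.127]
[0.57, 0.054, 0.127] -1 [ 0.41  0.63  1.73 -1.21  1.92 -0.72] 0.0 W [0.592 0.317 0.127]
[0.57, 0.054, 0.127] 1 [ 0.41  0.63  1.73 -1.21  1.92  2.42] 0.0 W [0.592 0.317 0.127]
[0.57, 0.054, 0.36] -1 [ 0.41  0.29  1.71 -1.35  2.02 -1.09] 0.0 W [0.592 0.317 0.36 ]
[0.57, 0.054, 0.36] 1 [ 0.41  0.29  1.71 -1.35  2.02  2.05] 0.0 W [0.592 0.317 0.36 ]
shift [ 7.17  4.68 -1.61] turn [ 0.559 -0.581 -0.567] rows 1.7419572200948354 6.569669157038608
```

```bash
cat > t2.py <<'E'
from ik import *
g=fit();q=read_state()['q']
i=[-.155,-.988]
for p in ([.69,.08,.33],[.695,.05,.127],[.5755,.0435,.127],[.59,.0435,.33]):
  for up in (-1,1):
    Rm=side(i,up);q2=q.copy();q2[5]+=(up>0)*np.pi
    print(p,up,*ik(p,Rm,g,q2),'W',np.round(np.array(p)-g[4]*Rm[:,2],3))
go([.69,.08,.33],side(i,-1))
E
python3 t2.py
```

```text
[0.69, 0.08, 0.33] -1 [ 0.37  0.59  1.36 -1.36  2.05 -1.14] 0.0 W [0.731 0.341 0.33 ]
[0.69, 0.08, 0.33] 1 [ 0.37  0.59  1.36 -1.36  2.05  2.01] 0.0 W [0.731 0.341 0.33 ]
[0.695, 0.05, 0.127] -1 [ 0.33  0.83  1.39 -1.26  1.96 -0.87] 0.0 W [0.736 0.311 0.127]
[0.695, 0.05, 0.127] 1 [ 0.33  0.83  1.39 -1.26  1.96  2.28] 0.0 W [0.736 0.311 0.127]
[0.5755, 0.0435, 0.127] -1 [ 0.38  0.65  1.69 -1.18  1.95 -0.73] 0.0 W [0.616 0.304 0.127]
[0.5755, 0.0435, 0.127] 1 [ 0.38  0.65  1.69 -1.18  1.95  2.41] 0.0 W [0.616 0.304 0.127]
[0.59, 0.0435, 0.33] -1 [ 0.37  0.38  1.65 -1.32  2.04 -1.05] 0.0 W [0.631 0.304 0.33 ]
[0.59, 0.0435, 0.33] 1 [ 0.37  0.38  1.65 -1.32  2.04  2.1 ] 0.0 W [0.631 0.304 0.33 ]
shift [-3.69 13.04 -0.57] turn [ 0.577 -0.514 -0.545] rows 2.713519259758013 6.303307034899014
```

```bash
python3 -c "
from ik import *
Rm=side([-.155,-.988],-1);print(ik([.69,.1,.24],Rm,fit(),read_state()['q']))
go([.69,.1,.24],Rm)"
```

```text
(array([ 0.39,  0.71,  1.36, -1.29,  2.05, -1.01]), np.float64(0.0))
shift [ 0.67 19.95  3.72] turn [ 0.577 -0.514 -0.545] rows 4.06075757346178 6.303307034899014
```

```bash
python3 -m creep '0.1 2.8 0.5 0.08 -0.07 -0.08 1; 0.2 5.6 1.0 0.16 -0.14 -0.16 1; 0.3 8.4 1.6 0.25 -0.22 -0.24 1; 0.4 11.2 2.1 0.33 -0.29 -0.31 1; 0.5 14 2.6 0.41 -0.37 -0.39 1; 0.6 17 3.2 0.5 -0.44 -0.47 1; 0.7 20 3.7 0.577 -0.514 -0.545 1; 0.7 20 3.7 0.577 -0.514 -0.545 1'; python3 -c "
from h import *
st(); Rm=side([-.155,-.988],-1)
go([.695,.05,.127],Rm);go([.5755,.0435,.127],Rm)"
```

```text
t: 8.25
ee_pos: [0.6891, 0.0996, 0.2321]
tcp_rot: [-0.052, -0.704, 0.706, 0.06]
contact_force: [-0.8, -0.2, -1.4]
width: 0.998
gripper_force: 0.0
t 8.25 p [0.6891 0.0996 0.2321] q [ 0.393  0.716  1.36  -1.285  2.048 -1.008] F [-0.8 -0.2 -1.4] w 0.998 gf 0.0
[[-0.988 -0.011 -0.157]
 [ 0.157 -0.001 -0.988]
 [ 0.011 -1.     0.003]]
shift [-1.47 10.51  4.78] turn [-0.003 -0.002  0.011] rows 2.3269123061870856 0.07596412902732072
shift [10.23 10.64  7.29] turn [-0.003 -0.002  0.011] rows 3.292504245580576 0.07596412902732072
```

```bash
python3 -m creep '-0.7 3.5 0.5 0 0 0.01 1; -1.5 7 1 0 0 0.01 1; -1.5 10.5 2 0 0 0.01 1; -1.5 10.5 4.8 0 0 0.01 1; -1.5 10.5 4.8 0 0 0.01 1'; python3 -c "
from h import *
st(); Rm=side([-.155,-.988],-1)
go([.5755,.0435,.127],Rm)
c,im=snap('scene','s1.png')
im=im[130:330,200:500];cv2.imwrite('pics/c1.png',cv2.resize(im[:,:,::-1],None,fx=2.6,fy=2.6,interpolation=2))"
```

```text
t: 8.75
ee_pos: [0.6983, 0.0475, 0.1367]
tcp_rot: [0.063, 0.706, -0.704, -0.053]
contact_force: [0.8, 0.2, 0.1]
width: 1.007
gripper_force: 0.0
t 8.75 p [0.6983 0.0475 0.1367] q [ 0.327  0.818  1.381 -1.263  1.96  -0.866] F [0.8 0.2 0.1] w 1.007 gf 0.0
[[-0.987  0.015 -0.163]
 [ 0.163  0.002 -0.987]
 [-0.014 -1.    -0.004]]
shift [12.06  0.78  2.4 ] turn [ 0.004 -0.008 -0.014] rows 2.464611931439419 0.11311702000393858
```

View pics/c1.png

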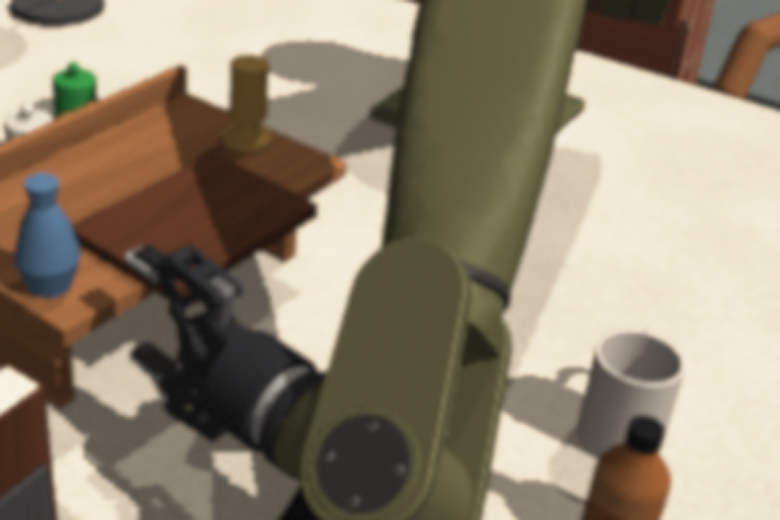

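The riser, the jutting tray and the open gripper beside it are clear of everything. The bottle and mug are right of the wrist, at about (640,430). I'll slide in sideways over the tray's jutting edge.

```bash
python3 -m creep '2 0.3 0.3 0 -0.008 -0.014 1; 4 0.6 0.6 0 -0.008 -0.014 1; 6 0.8 0.9 0 -0.008 -0.014 1; 8 0.8 1.2 0 -0.008 -0.014 1; 10 0.8 1.5 0 -0.008 -0.014 1; 12 0.8 1.8 0 -0.008 -0.014 1; 12 0.8 2.4 0 -0.008 -0.014 1; 12 0.8 2.4 0 -0.008 -0.014 1'; python3 -c "
from h import *
st(); Rm=side([-.155,-.988],-1)
go([.5755,.0435,.127],Rm)
for n,z in (('diffuser_mid',.06),('mug_mid',.045)):
  c,im=snap('top')
  for r in place_of('top',n)[:1]: print(n,np.round(onplane(c,r['position'],z),3))
"
```

```text
t: 9.6
ee_pos: [0.5783, 0.0462, 0.1295]
tcp_rot: [0.056, 0.707, -0.703, -0.051]
contact_force: [0.7, 0.7, 0.5]
width: 0.999
gripper_force: 0.0
t 9.6 p [0.5783 0.0462 0.1295] q [ 0.384  0.647  1.683 -1.179  1.945 -0.729] F [0.7 0.7 0.5] w 0.999 gf 0.0
[[-0.989  0.007 -0.15 ]
 [ 0.15   0.006 -0.989]
 [-0.006 -1.    -0.007]]
shift [0.24 0.25 0.31] turn [ 0.007  0.005 -0.006] rows 0.09280812556318749 0.06820490761084341
diffuser_mid [0.571 0.411 0.06 ]
mug_mid [0.447 0.359 0.045]
```

```bash
python3 -m creep '0.2 0.25 0.3 0 0 0 1; 0.2 0.25 0.3 0 0 0 0.2; 0.2 0.25 0.3 0 0 0 -0.5; 0.2 0.25 0.3 0 0 0 -1; 0.2 0.25 0.3 0 0 0 -1; 0.2 0.25 0.3 0 0 0 -1; 0.2 0.25 0.3 0 0 0 -1; 0.2 0.25 0.3 0 0 0 -1'; python3 -c "
from h import *
st()"
```

```text
t: 10.6
ee_pos: [0.5756, 0.0437, 0.1268]
tcp_rot: [0.055, 0.706, -0.704, -0.052]
contact_force: [0.0, 1.6, 5.5]
width: 0.156
gripper_force: 61.5
t 10.6 p [0.5756 0.0437 0.1268] q [ 0.382  0.648  1.69  -1.179  1.943 -0.723] F [0.  1.6 5.5] w 0.156 gf 61.5
[[-0.989  0.005 -0.15 ]
 [ 0.151  0.003 -0.989]
 [-0.005 -1.    -0.004]]
```

```bash
python3 -m creep '0 -1 0 0 0 0 -1; 0 -2.5 0 0 0 0 -1; 0 -4.5 0 0 0 0 -1; 0 -6.5 0 0 0 0 -1; 0 -8.5 0 0 0 0 -1; 0 -10.5 0 0 0 0 -1; 0 -12 0 0 0 0 -1; 0 -12.8 0 0 0 0 -1' && python3 -m creep '0 0 -2 0 0 0 -1; 0 0 -4.5 0 0 0 -1; 0 0 -7 0 0 0 -1; 0 0 -9.5 0 0 0 -1; 0 0 -12 0 0 0 -1; 0 0 -14 0 0 0 -1; 0 0 -16 0 0 0 -1; 0 0 -16 0 0 0 -1'; python3 -c "
from h import *
st()"
```

```text
t: 11.4
ee_pos: [0.575, 0.0428, 0.2554]
tcp_rot: [0.055, 0.707, -0.703, -0.051]
contact_force: [-0.2, -0.1, -1.7]
width: 0.155
gripper_force: 61.2
t: 12.2
ee_pos: [0.5989, 0.2038, 0.253]
tcp_rot: [0.053, 0.707, -0.703, -0.051]
contact_force: [-0.5, 0.2, -2.1]
width: 0.159
gripper_force: 61.4
t 12.2 p [0.5989 0.2038 0.253 ] q [ 0.562  0.64   1.431 -1.174  2.177 -0.94 ] F [-0.5  0.2 -2.1] w 0.159 gf 61.4
[[-0.989  0.003 -0.147]
 [ 0.147  0.005 -0.989]
 [-0.002 -1.    -0.005]]
```

```bash
python3 -m creep '0 0 0 0 0 0.13 -1; 0 0 0 0 0 0.26 -1; 0 0 0 0 0 0.39 -1; 0 0 0 0 0 0.52 -1; 0 0 0 0 0 0.65 -1; 0 0 0 0 0 0.78 -1; 0 0 0 0 0 0.91 -1; 0 0 0 0 0 1.04 -1' && python3 -m creep '0 0 0 0 0 0.13 -1; 0 0 0 0 0 0.26 -1; 0 0 0 0 0 0.39 -1; 0 0 0 0 0 0.52 -1; 0 0 0 0 0 0.65 -1; 0 0 0 0 0 0.78 -1; 0 0 0 0 0 0.91 -1; 0 0 0 0 0 1.05 -1' && python3 -m creep '0 0 0 0 0 0.13 -1; 0 0 0 0 0 0.26 -1; 0 0 0 0 0 0.39 -1; 0 0 0 0 0 0.52 -1; 0 0 0 0 0 0.65 -1; 0 0 0 0 0 0.78 -1; 0 0 0 0 0 0.91 -1; 0 0 0 0 0 1.05 -1'; python3 -c "
from h import *
st();go([.5955,.2,.25],side([-.155,-.988],1))
c,im=snap('top','t2.png');cs,im=snap('scene')
ps=[place_of(n,'tray_mid')[:1] for n in ('top','scene')];print(ps)
if all(ps): print(tri([c,cs],[p[0]['position'] for p in ps]))
cv2.imwrite('pics/s2.png',im[:,:,::-1])"
```

```text
t: 13.0
ee_pos: [0.5986, 0.2008, 0.2533]
tcp_rot: [-0.4, -0.585, 0.636, -0.306]
contact_force: [0.3, 0.9, -3.4]
width: 0.156
gripper_force: 61.4
t: 13.8
ee_pos: [0.5986, 0.2007, 0.2533]
tcp_rot: [0.639, 0.306, -0.397, 0.583]
contact_force: [0.1, 0.1, -3.0]
width: 0.15
gripper_force: 61.3
t: 14.6
ee_pos: [0.5986, 0.2008, 0.2533]
tcp_rot: [0.706, -0.055, -0.051, 0.704]
contact_force: [-0.5, 0.5, -2.6]
width: 0.153
gripper_force: 61.3
t 14.6 p [0.5986 0.2008 0.2533] q [ 0.559  0.638  1.435 -1.174  2.176  2.205] F [-0.5  0.5 -2.6] w 0.153 gf 61.3
[[ 0.989 -0.006 -0.15 ]
 [-0.15  -0.004 -0.989]
 [ 0.006  1.    -0.004]]
shift [-0.29 -0.32  0.12] turn [-0.004 -0.005 -0.006] rows 0.09100992405553383 0.05703859404268828
[[{'position': [220.7, 182.4], 'confidence': 0.94}], [{'position': [331.3, 195.0], 'confidence': 0.57}]]
[0.59346217 0.16100037 0.2486355 ]
```

View pics/s2.png

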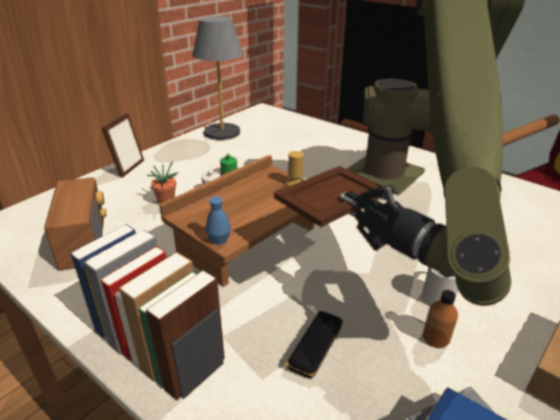

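The scene picture shows the tray right way up in the gripper at about (330,195), level, and the bystanders unmoved. Next I'll carry it back over the riser.

```bash
python3 -c "
from h import *
Rm=side([-.155,-.988],1);go([.570,.046,.253],Rm);go([.570,.046,.14],Rm)"
```

```text
shift [-0.51  0.   15.74] turn [-0.005 -0.005  0.002] rows 3.149829614806503 0.04668378159942348
shift [ -0.48 -11.3   15.79] turn [-0.005 -0.005  0.002] rows 3.8844965092675707 0.04668378159942348
```

```bash
python3 -m creep '0 0 2 0 0 0 -1; 0 0 4.5 0 0 0 -1; -0.2 0 7 0 0 0 -1; -0.3 0 9.5 0 0 0 -1; -0.4 0 12 0 0 0 -1; -0.5 0 14 0 0 0 -1; -0.5 0 15.7 0 0 0 -1; -0.5 0 15.7 0 0 0 -1' && python3 -m creep '0 -1 0 0 0 0 -1; 0 -2.5 0 0 0 0 -1; 0 -4.5 0 0 0 0 -1; 0 -6.5 0 0 0 0 -1; 0 -8.5 0 0 0 0 -1; 0 -10 0 0 0 0 -1; 0 -11 0 0 0 0 -1; 0 -11.3 0 0 0 0 -1' && python3 -m creep '0 0 0 0 0 0 -1;0 0 0 0 0 0 -1'; python3 -c "
from h import *
st();go([.570,.046,.128],side([-.155,-.988],1))
c,im=snap('top','t3.png')
im=im[120:300,200:440];cv2.imwrite('pics/c3.png',cv2.resize(im[:,:,::-1],None,fx=3.3,fy=3.3,interpolation=2))"
```

```text
t: 15.6
ee_pos: [0.5697, 0.0448, 0.2533]
tcp_rot: [0.707, -0.054, -0.054, 0.703]
contact_force: [0.3, -0.3, -2.1]
width: 0.156
gripper_force: 61.2
t: 16.4
ee_pos: [0.5703, 0.0472, 0.1388]
tcp_rot: [0.707, -0.053, -0.053, 0.704]
contact_force: [-0.2, -0.6, -3.0]
width: 0.155
gripper_force: 61.1
t: 16.6
ee_pos: [0.5711, 0.0473, 0.1413]
tcp_rot: [0.707, -0.055, -0.052, 0.703]
contact_force: [-0.2, -0.3, -2.4]
width: 0.155
gripper_force: 61.1
t 16.6 p [0.5711 0.0473 0.1413] q [ 0.39   0.619  1.702 -1.179  1.953  2.402] F [-0.2 -0.3 -2.4] w 0.155 gf 61.1
[[ 0.989 -0.004 -0.15 ]
 [-0.15  -0.005 -0.989]
 [ 0.003  1.    -0.006]]
shift [-0.09 -1.33  0.15] turn [-0.006 -0.005 -0.003] rows 0.2683328803065307 0.05447581583095226
```

View pics/c3.png

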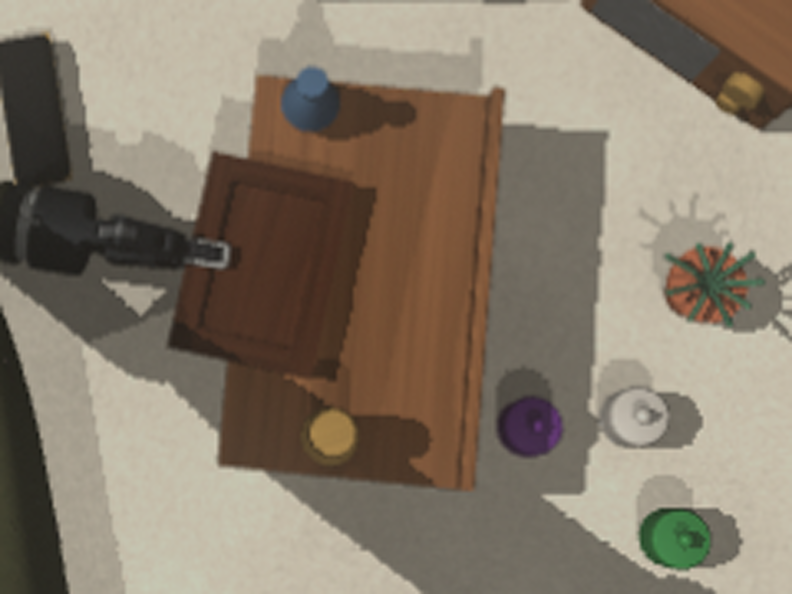

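The tray hangs over the riser, skewed about 8°, between the vase (312,95) and the candle (330,435) and clear of both. Its front third sticks out past the riser edge. I'll lower it.

```bash
python3 -m creep '0 -0.4 0 -0.006 0 0 -1; 0 -0.8 0 -0.006 0 0 -1; 0 -1.1 0 -0.006 0 0 -1; 0 -1.3 0 -0.006 0 0 -1; 0 -1.3 0 -0.006 0 0 -1' ; python3 -c "
from h import *
st()"
```

```text
t: 17.15
ee_pos: [0.5706, 0.0471, 0.1276]
tcp_rot: [0.704, -0.054, -0.053, 0.706]
contact_force: [-0.6, -1.2, -1.9]
width: 0.155
gripper_force: 61.2
t 17.15 p [0.5706 0.0471 0.1276] q [ 0.39   0.644  1.698 -1.176  1.95   2.42 ] F [-0.6 -1.2 -1.9] w 0.155 gf 61.2
[[ 0.989 -0.001 -0.15 ]
 [-0.15   0.002 -0.989]
 [ 0.002  1.     0.002]]
```

```bash
python3 -m creep '0 -0.1 0 0 0 0 -1; 0 -0.2 0 0 0 0 -1; 0 -0.2 0 0 0 0 -1'; python3 -c "
from h import *
st()"
```

```text
t: 17.45
ee_pos: [0.5706, 0.0471, 0.1272]
tcp_rot: [0.704, -0.055, -0.053, 0.707]
contact_force: [-2.7, -2.0, 5.3]
width: 0.156
gripper_force: 61.0
t 17.45 p [0.5706 0.0471 0.1272] q [ 0.389  0.647  1.697 -1.176  1.952  2.422] F [-2.7 -2.   5.3] w 0.156 gf 61.0
[[ 0.988 -0.003 -0.152]
 [-0.152  0.004 -0.988]
 [ 0.003  1.     0.004]]
```

```bash
python3 -m creep '0 0 0 0 0 0 -0.5; 0 0 0 0 0 0 0; 0 0 0 0 0 0 0.5; 0 0 0 0 0 0 1; 0 0 0 0 0 0 1; 0 0 0 0 0 0 1' && python3 -m creep '1 0 -0.2 0 0 0 1; 3 0 -0.5 0 0 0 1; 5.5 0 -0.8 0 0 0 1; 8 0 -1 0 0 0 1; 10.5 0 -1.5 0 0 0 1; 13 0 -2 0 0 0 1; 13.5 0 -4 0 0 0 1; 13.5 0 -6 0 0 0 1'; python3 -c "
from h import *
st()
c,im=snap('top','t4.png')
im=im[120:300,200:440];cv2.imwrite('pics/c4.png',cv2.resize(im[:,:,::-1],None,fx=3.3,fy=3.3,interpolation=2))"
```

```text
t: 18.05
ee_pos: [0.5707, 0.0472, 0.1255]
tcp_rot: [0.705, -0.054, -0.053, 0.705]
contact_force: [0.3, 0.0, 0.5]
width: 0.998
gripper_force: 0.0
t: 18.85
ee_pos: [0.7146, 0.0856, 0.1257]
tcp_rot: [0.705, -0.055, -0.053, 0.705]
contact_force: [1.7, -0.1, 0.6]
width: 1.001
gripper_force: 0.0
t 18.85 p [0.7146 0.0856 0.1257] q [ 0.366  0.884  1.294 -1.256  1.991  2.248] F [ 1.7 -0.1  0.6] w 1.001 gf 0.0
[[ 0.988 -0.003 -0.152]
 [-0.152  0.001 -0.988]
 [ 0.003  1.     0.   ]]
```

View pics/c4.png

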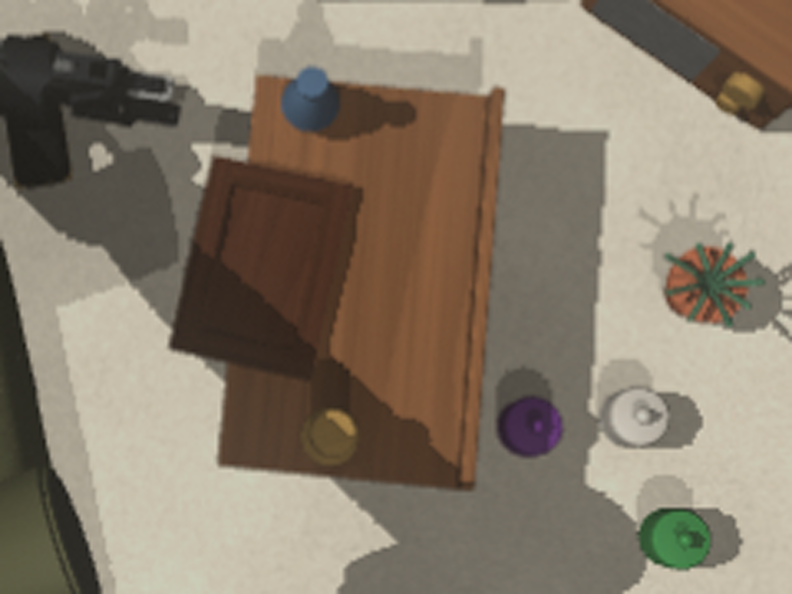

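The tray is released, right way up, its front still jutting out, and the vase and candle have not moved. Now I'll reorient the tool downward to push it in.

```bash
python3 -c "
from ik import *
st();Rm=down([.996,-.085]);go([.60,.15,.30],Rm)
D.append((read_state()['q'],read_state()['ee_pos']));g=fit();print(ik([.6,.15,.3],Rm,g,[.2,.3,1.5,0,1.3,0]))
s=read_state();k=R.from_quat(s['tcp_rot']);w=(k.inv()*R.from_matrix(Rm)).as_rotvec();q=s['q']
for f in np.linspace(0,1,9):
  q,_=ik(np.array(s['ee_pos'])*(1-f)+f*np.array([.6,.15,.3]),(k*R.from_rotvec(w*f)).as_matrix(),g,q);print(q,_)
"
```

```text
t 18.9 p [0.7146 0.0889 0.1259] q [ 0.371  0.884  1.293 -1.256  1.991  2.248] F [-1.8  1.3  0.8] w 1.0 gf 0.0
[[ 0.989 -0.003 -0.149]
 [-0.149  0.    -0.989]
 [ 0.003  1.    -0.   ]]
shift [-12.18  17.45  -4.34] turn [ 1.181  1.255 -1.259] rows 4.34435585445474 14.224872037586
(array([0.16, 0.03, 1.66, 0.  , 1.46, 0.24]), np.float64(0.0))
[ 0.37  0.88  1.29 -1.26  1.99  2.25] 0.0
[ 0.4   0.72  1.44 -1.21  1.81  2.09] 0.0
[ 0.42  0.55  1.56 -1.13  1.64  1.91] 0.0
[ 0.42  0.4   1.65 -1.02  1.48  1.69] 0.0
[ 0.4   0.25  1.71 -0.87  1.36  1.43] 0.0
[ 0.35  0.14  1.73 -0.67  1.29  1.13] 0.0
[ 0.29  0.06  1.73 -0.44  1.28  0.81] 0.0
[ 0.23  0.03  1.7  -0.21  1.34  0.51] 0.0
[0.16 0.03 1.66 0.   1.46 0.24] 0.0
```

```bash
python3 -m creep '-0.8 2 -0.3 0.079 0.084 -0.084 1; -1.6 4 -0.6 0.158 0.168 -0.168 1; -2.4 6 -0.9 0.237 0.252 -0.252 1; -3.2 8 -1.2 0.316 0.336 -0.336 1; -4 10 -1.5 0.395 0.42 -0.42 0.2; -4.8 12 -1.8 0.474 0.504 -0.504 0.2; -5.6 14 -2.1 0.553 0.588 -0.588 0.2; -6.5 16 -2.4 0.632 0.67 -0.67 0.2';  python3 -c "
from h import *
st();Rm=down([.996,-.085]);go([.60,.15,.30],Rm)"
```

```text
t: 19.7
ee_pos: [0.6518, 0.12, 0.287]
tcp_rot: [0.838, 0.388, -0.028, 0.382]
contact_force: [0.7, -0.6, 0.2]
width: 0.601
gripper_force: 0.0
t 19.7 p [0.6518 0.12   0.287 ] q [ 0.385  0.158  1.669 -0.799  1.407  1.263] F [ 0.7 -0.6  0.2] w 0.601 gf 0.0
[[ 0.697  0.672  0.251]
 [ 0.63  -0.406 -0.662]
 [-0.343  0.619 -0.707]]
shift [-2.17 -3.9  -4.2 ] turn [ 0.548  0.581 -0.585] rows 1.2250042401089865 6.5978052027591785
```

```bash
python3 -m creep '-0.3 -0.6 -0.6 0.08 0.083 -0.084 0.2; -0.6 -1.2 -1.2 0.16 0.166 -0.168 0.2; -0.9 -1.7 -1.8 0.235 0.25 -0.252 0.2; -1.2 -2.3 -2.4 0.313 0.332 -0.335 0.2; -1.6 -2.8 -3 0.39 0.415 -0.42 0.2; -1.9 -3.4 -3.6 0.47 0.498 -0.5 0.2; -2.2 -3.9 -4.2 0.548 0.581 -0.585 0.2; -2.2 -3.9 -4.2 0.548 0.581 -0.585 0.2';  python3 -c "
from h import *
st();Rm=down([.996,-.085]);go([.581,.115,.128],Rm)"
```

```text
t: 20.5
ee_pos: [0.6013, 0.1479, 0.2993]
tcp_rot: [0.739, 0.673, -0.0, 0.002]
contact_force: [0.4, -1.0, -0.3]
width: 0.598
gripper_force: 0.0
t 20.5 p [0.6013 0.1479 0.2993] q [ 0.156  0.027  1.658 -0.004  1.455  0.25 ] F [ 0.4 -1.  -0.3] w 0.598 gf 0.0
[[ 0.093  0.996  0.003]
 [ 0.996 -0.093 -0.003]
 [-0.003  0.003 -1.   ]]
shift [-3.41 -1.76 17.14] turn [ 0.003  0.003 -0.008] rows 3.5123090044933525 0.060142990851726745
```

```bash
python3 -m creep '-1 -0.5 4 0 0 -0.008 0.2; -2 -1 8.5 0 0 -0.008 0.2; -3 -1.5 13 0 0 -0.008 0.2; -3.4 -1.8 16 0 0 -0.008 0.2; -3.4 -1.8 16.9 0 0 -0.008 0.2; -3.4 -1.8 16.9 0 0 -0.008 0.2'; python3 -c "
from h import *
st()
F=np.array([.564,.0265]);i=np.array([-.085,-.996]);print((read_state()['ee_pos'][:2]-F)@i)"
```

```text
t: 21.1
ee_pos: [0.5787, 0.1172, 0.128]
tcp_rot: [0.736, 0.677, -0.002, 0.001]
contact_force: [0.0, 0.2, 0.2]
width: 0.598
gripper_force: 0.0
t 21.1 p [0.5787 0.1172 0.128 ] q [ 0.111  0.093  1.884 -0.005  1.166  0.195] F [0.  0.2 0.2] w 0.598 gf 0.0
[[ 0.082  0.997 -0.001]
 [ 0.997 -0.082 -0.004]
 [-0.004 -0.001 -1.   ]]
-0.091587150512575
```

Push 11.3 cm inward, slowly.

```bash
python3 -m creep '-1 0 -0.1 0 0 0 0.2; -2.2 0 -0.1 0 0 0 0.2; -3 0 -0.1 0 0 0 0.2; -3.8 0 -0.1 0 0 0 0.2; -4.6 0 -0.1 0 0 0 0.2; -5.4 0 -0.1 0 0 0 0.2; -6.2 0 -0.1 0 0 0 0.2; -7 0 -0.1 0 0 0 0.2' && python3 -m creep '-0.8 0 0 0 0 0 0.2; -1.6 0 0 0 0 0 0.2; -2.4 0 0 0 0 0 0.2; -3.2 0 0 0 0 0 0.2; -3.8 0 0 0 0 0 0.2; -4.2 0 0 0 0 0 0.2; -4.4 0 0 0 0 0 0.2; -4.4 0 0 0 0 0 0.2' && python3 -m creep '1 0 0 0 0 0 0.2; 2 0 -3 0 0 0 0.2; 2.5 0 -8 0 0 0 0.2; 2 0 -13 0 0 0 0.2; 1 0 -18 0 0 0 0.2; 0 0 -23 0 0 0 0.2; -2 0 -27 0 0 0 0.2; -4 0 -28 0 0 0 0.2'; python3 -c "
from h import *
st()
c,im=snap('wrist','w5.png')
for n,z in dict(riser_front=.12,tray_mid=.127,tray_hollow=.128).items():
    for r in place_of('wrist',n)[:2]: print(n,np.round(r['position']),round(r['confidence'],2),np.round(onplane(c,r['position'],z),3))
"
```

```text
t: 21.9
ee_pos: [0.574, 0.0469, 0.1311]
tcp_rot: [0.735, 0.678, -0.0, 0.002]
contact_force: [0.7, 3.6, 3.1]
width: 0.597
gripper_force: 1.9
t: 22.7
ee_pos: [0.5699, 0.003, 0.1305]
tcp_rot: [0.735, 0.678, -0.001, 0.002]
contact_force: [-0.5, 1.1, 1.1]
width: 0.603
gripper_force: 0.4
t: 23.5
ee_pos: [0.5676, -0.0358, 0.4177]
tcp_rot: [0.735, 0.678, 0.002, 0.006]
contact_force: [0.8, -0.1, 0.7]
width: 0.6
gripper_force: 0.0
t 23.5 p [ 0.5676 -0.0358  0.4177] q [-0.156 -0.113  1.6   -0.004  1.644 -0.075] F [ 0.8 -0.1  0.7] w 0.6 gf 0.0
[[ 0.081  0.997  0.01 ]
 [ 0.997 -0.081 -0.006]
 [-0.005  0.011 -1.   ]]
riser_front [273. 124.] 0.9 [0.566 0.033 0.12 ]
riser_front [393. 169.] 0.4 [ 0.733 -0.043  0.12 ]
tray_mid [277. 200.] 0.58 [ 0.562 -0.073  0.127]
tray_hollow [273. 200.] 0.57 [ 0.557 -0.072  0.128]
```

View pics/w5.png

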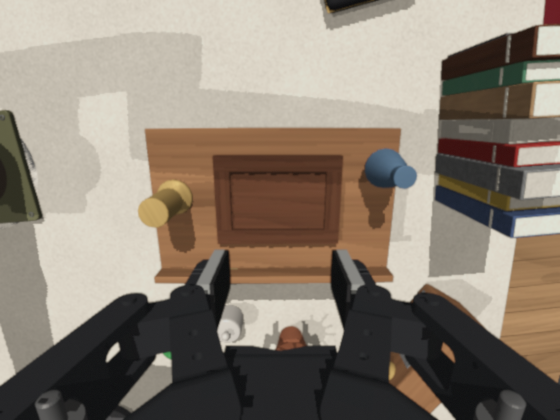

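The tray is now square and wholly on the riser, its centre near (277,200) in the picture and about 99 mm in from the front. The candle, vase and white pot (231,322) stand as before. On to the pot.

```bash
python3 - <<'E'
from h import *
c=cam('wrist')
P=np.array([onplane(c,p,.134) for p in [(214,155),(342,155),(338,247),(217,246)]]);print(P.round(3).tolist(),P.mean(0).round(3))
H=np.array([onplane(c,p,.128) for p in [(231,174),(326,173),(324,229),(233,229)]]);print('hollow',H.mean(0).round(3))
for r in place_of('wrist','pot_mid')[:3]: print(np.round(r['position']),round(r['confidence'],2),np.round(onplane(c,r['position'],.029),3))
go([.434,-.30,.40]); go([.434,-.30,.22])
E
```

```text
[[0.479, 0.001, 0.134], [0.651, -0.013, 0.134], [0.642, -0.146, 0.134], [0.465, -0.13, 0.134]] [ 0.559 -0.072  0.134]
hollow [ 0.56  -0.073  0.128]
[225. 324.] 0.67 [ 0.429 -0.341  0.029]
[176. 338.] 0.5 [ 0.324 -0.369  0.029]
[288. 344.] 0.33 [ 0.552 -0.401  0.029]
shift [-27.5  -11.01   0.96] turn [0. 0. 0.] rows 5.92665660519865 0.0
shift [-27.45 -10.97  18.96] turn [0. 0. 0.] rows 7.024181856955737 0.0
```

```bash
python3 -m creep '-4.5 -1.8 0 0 0 0 1; -9 -3.6 0 0 0 0 1; -13.5 -5.4 0 0 0 0 1; -18 -7.2 0 0 0 0 1; -22.5 -9 1 0 0 0 1; -26 -10.5 4 0 0 0 1; -27.5 -11 8 0 0 0 1; -27.5 -11 12 0 0 0 1'; python3 - <<'E'
from h import *
st()
c,im=snap('wrist','w6.png')
for r in place_of('wrist','pot_mid')[:3]: print(np.round(r['position']),round(r['confidence'],2),np.round(onplane(c,r['position'],.029),3))
# white blob top/knob colour check
for r in recognise('wrist','pot_mid')[:3]:
    l,t,rr,b=map(int,r['rect']);print(r['rect'],round(r['confidence'],2),im[(t+b)//2,(l+rr)//2])
E
```

```text
t: 24.55
ee_pos: [0.4333, -0.3017, 0.2883]
tcp_rot: [0.736, 0.677, -0.001, 0.0]
contact_force: [0.5, 0.5, 0.5]
width: 1.003
gripper_force: 0.0
t 24.55 p [ 0.4333 -0.3017  0.2883] q [-0.709 -0.174  1.866 -0.002  1.45  -0.624] F [0.5 0.5 0.5] w 1.003 gf 0.0
[[ 0.084  0.996 -0.001]
 [ 0.996 -0.084 -0.002]
 [-0.002 -0.001 -1.   ]]
[288. 216.] 0.66 [ 0.439 -0.354  0.029]
[211. 241.] 0.66 [ 0.328 -0.382  0.029]
[273. 136.] 0.63 [ 0.428 -0.247  0.029]
[266.5, 189.0, 309.7, 233.0] 0.96 [183 177 168]
[249.6, 111.7, 297.5, 161.2] 0.61 [60 31 72]
[183.6, 217.1, 234.1, 265.1] 0.58 [ 64 132  75]
```

```bash
python3 -c "
from h import *
go([.438,-.351,.03])"; python3 -m creep '-2.5 0.9 3 0 0 0 1; -4.9 0.9 7 0 0 0 1; -4.9 0.9 11 0 0 0 1; -4.9 0.9 15 0 0 0 1; -4.9 0.9 17 0 0 0 1; -4.9 0.9 17 0 0 0 1';python3 -c "
from h import *
st();go([.438,-.351,.03])"
```

```text
shift [-5.23  1.09 25.62] turn [0. 0. 0.] rows 5.234739161019488 0.0
t: 25.3
ee_pos: [0.4396, -0.3494, 0.1199]
tcp_rot: [0.735, 0.678, -0.001, -0.001]
contact_force: [0.2, 0.1, -0.1]
width: 0.998
gripper_force: 0.0
t 25.3 p [ 0.4396 -0.3494  0.1199] q [-7.670e-01  4.000e-02  1.955e+00 -1.000e-03  1.149e+00 -6.860e-01] F [ 0.2  0.1 -0.1] w 0.998 gf 0.0
[[ 0.08   0.997 -0.002]
 [ 0.997 -0.08   0.   ]
 [ 0.    -0.002 -1.   ]]
shift [-0.17 -0.13  8.99] turn [0. 0. 0.] rows 1.797943697509469 0.0
```

```bash
python3 -m creep '-0.2 -0.1 3 0 0 0 1; -0.2 -0.1 6 0 0 0 1; -0.2 -0.1 8 0 0 0 1; -0.2 -0.1 9 0 0 0 1; -0.2 -0.1 9 0 0 0 1' && python3 -m creep '0 0 0 0 0 0 0.6; 0 0 0 0 0 0 0.4; 0 0 0 0 0 0 0.2; 0 0 0 0 0 0 0; 0 0 0 0 0 0 -0.5; 0 0 0 0 0 0 -0.5; 0 0 0 0 0 0 -0.5'
```

```text
t: 25.8
ee_pos: [0.4397, -0.3534, 0.0327]
tcp_rot: [0.735, 0.678, -0.001, 0.002]
contact_force: [-0.7, 0.3, 0.1]
width: 1.001
gripper_force: 0.0
t: 26.5
ee_pos: [0.4403, -0.3545, 0.0344]
tcp_rot: [0.735, 0.678, -0.0, 0.004]
contact_force: [0.6, 1.2, 5.0]
width: 0.634
gripper_force: 63.8
```

```bash
python3 -m creep '0 0 -1 0 0 0 -0.5; 0 0 -3 0 0 0 -0.5; 0 0 -6 0 0 0 -0.5; 0 0 -10 0 0 0 -0.5; 0 0 -15 0 0 0 -0.5; 0 0 -20 0 0 0 -0.5; 0 0 -25 0 0 0 -0.5; 0 0 -27 0 0 0 -0.5';python3 -c "
from h import *
st();go([.560,-.076,.30])
c,im=snap('wrist')
for n in ('tray_hollow','pot_mid'):
  for r in place_of('wrist',n)[:2]: print(n,r)
"
```

```text
t: 27.3
ee_pos: [0.4393, -0.3534, 0.3091]
tcp_rot: [0.735, 0.678, -0.0, 0.006]
contact_force: [1.0, -1.3, -2.8]
width: 0.632
gripper_force: 63.9
t 27.3 p [ 0.4393 -0.3534  0.3091] q [-7.720e-01 -1.070e-01  1.772e+00 -1.000e-03  1.465e+00 -6.900e-01] F [ 1.  -1.3 -2.8] w 0.632 gf 63.9
[[ 0.082  0.997  0.008]
 [ 0.997 -0.082 -0.01 ]
 [-0.009  0.009 -1.   ]]
shift [28.64  9.75  0.74] turn [0. 0. 0.] rows 6.052698438257545 0.0
pot_mid {'position': [201.9, 200.5], 'confidence': 0.93}
pot_mid {'position': [264.0, 96.1], 'confidence': 0.86}
```

```bash
python3 -m creep '3 1 0 0 0 0 -0.5; 7 2.4 0 0 0 0 -0.5; 11.5 4 0 0 0 0 -0.5; 16 5.5 0 0 0 0 -0.5; 20.5 7 0 0 0 0 -0.5; 25 8.5 0 0 0 0 -0.5; 28 9.5 0 0 0 0 -0.5; 28.6 9.75 0.7 0 0 0 -0.5' && python3 -m creep '0 0 3 0 0 0 -0.5; 0 0 6 0 0 0 -0.5; 0 0 6 0 0 0 -0.5';python3 -c "
from h import *
st();go([.560,-.076,.175],down([.996,-.085]))
c,im=snap('top','t7.png');cw,iw=snap('wrist','w7.png')
for n in ('tray_hollow','tray_mid','pot_mid'):
  for k,cc in (('top',c),('wrist',cw)):
    for r in place_of(k,n)[:2]: print(n,k,np.round(r['position']),round(r['confidence'],2),onplane(cc,r['position'],{'tray_hollow':.128,'tray_mid':.127,'pot_mid':read_state()['ee_pos'][2]-.005}[n]).round(3))
im=np.vstack([cv2.resize(im[120:300,240:440],(560,504)),iw[:90]])
cv2.imwrite('pics/c7.png',iw[:,:,::-1])"
```

```text
t: 28.25
ee_pos: [0.5588, -0.0721, 0.2912]
tcp_rot: [0.734, 0.679, -0.001, -0.0]
contact_force: [-1.1, -0.6, -2.1]
width: 0.637
gripper_force: 63.9
t: 28.55
ee_pos: [0.5544, -0.075, 0.2254]
tcp_rot: [0.736, 0.677, -0.005, -0.005]
contact_force: [-0.8, 0.2, -3.6]
width: 0.636
gripper_force: 64.1
t 28.55 p [ 0.5544 -0.075   0.2254] q [-0.229 -0.056  1.864 -0.003  1.347 -0.146] F [-0.8  0.2 -3.6] w 0.636 gf 64.1
[[ 0.082  0.997 -0.014]
 [ 0.997 -0.082  0.   ]
 [-0.001 -0.014 -1.   ]]
shift [-0.05  0.63  5.03] turn [-0.014  0.001  0.003] rows 1.0140294617909487 0.09301948312376507
tray_hollow top [307. 203.] 0.88 [ 0.559 -0.078  0.128]
tray_hollow top [304. 202.] 0.7 [ 0.56  -0.071  0.128]
tray_hollow wrist [ 79. 214.] 0.64 [ 0.388 -0.063  0.128]
tray_hollow wrist [520. 155.] 0.39 [ 0.745 -0.043  0.128]
tray_mid top [301. 201.] 0.61 [ 0.565 -0.061  0.127]
tray_mid top [208. 154.] 0.34 [0.703 0.22  0.127]
pot_mid top [366. 248.] 0.81 [ 0.423 -0.231  0.231]
pot_mid top [406. 285.] 0.6 [ 0.328 -0.337  0.231]
pot_mid wrist [277. 256.] 0.62 [ 0.555 -0.066  0.231]
pot_mid wrist [520. 154.] 0.6 [ 0.664 -0.026  0.231]
```

View pics/c7.png

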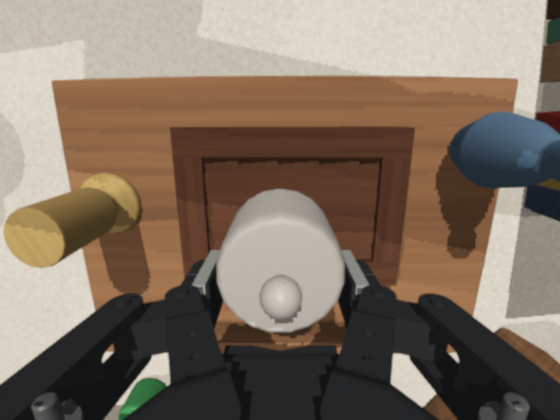

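The picture shows the white pot held upright over the tray. Its knob is at (281,298), the hollow's front inner edge runs (203,158)–(381,158), and the side edges are visible, so I can check the alignment.

```bash
python3 -c "
from h import *
c=cam('wrist')
print('knob',onplane(c,(281,297),.2254+.0416-.008).round(4))
for p in ((203,158),(381,158)): print(onplane(c,p,.134).round(4),onplane(c,p,.128).round(4))
for p in ((171,128),(413,127)): print('tray corner',onplane(c,p,.134).round(4))
print('body r', onplane(c,(281,190),.2254+.0236).round(4))
"
```

```text
knob [ 0.5593 -0.0748  0.259 ]
[ 0.5037 -0.0271  0.134 ] [ 0.5021 -0.0276  0.128 ]
[ 0.6411 -0.0384  0.134 ] [ 0.6431 -0.0392  0.128 ]
tray corner [ 0.4828 -0.0027  0.134 ]
tray corner [ 0.6655 -0.0168  0.134 ]
body r [ 0.5628 -0.0322  0.249 ]
```

```bash
python3 -m creep '0 0.8 1.5 -0.014 0 0 -0.5; 0 0.8 3 -0.014 0 0 -0.5; 0 0.8 4.5 -0.014 0 0 -0.5; 0 0.8 5.2 -0.014 0 0 -0.5; 0 0.8 5.2 -0.014 0 0 -0.5; 0 0.8 5.2 -0.014 0 0 -0.5';python3 -c "
from h import *
st();go([.564,-.0755,.1625],down([.996,-.085]))"
```

```text
t: 29.55
ee_pos: [0.5671, -0.0763, 0.1821]
tcp_rot: [0.735, 0.678, 0.004, 0.007]
contact_force: [-0.4, -0.0, -1.5]
width: 0.637
gripper_force: 64.3
t 29.55 p [ 0.5671 -0.0763  0.1821] q [-2.270e-01 -1.000e-02  1.894e+00 -1.000e-03  1.242e+00 -1.450e-01] F [-0.4 -0.  -1.5] w 0.637 gf 64.3
[[ 0.082  0.997  0.015]
 [ 0.997 -0.082 -0.004]
 [-0.003  0.015 -1.   ]]
shift [ 0.06 -0.34  1.96] turn [0.015 0.003 0.003] rows 0.3975538922755046 0.10608282372240449
```

```bash
python3 -m creep '0 -0.2 0.7 0.013 0 0 -0.5; 0 -0.2 1.1 0.013 0 0 -0.5; 0 -0.2 1.4 0.013 0 0 -0.5; 0 -0.2 1.6 0.013 0 0 -0.5; 0 -0.2 1.6 0.013 0 0 -0.5';python3 -c "
from h import *
st()"
```

```text
t: 30.05
ee_pos: [0.5651, -0.0762, 0.1656]
tcp_rot: [0.735, 0.678, -0.0, 0.002]
contact_force: [0.3, -0.2, -2.3]
width: 0.638
gripper_force: 64.3
t 30.05 p [ 0.5651 -0.0762  0.1656] q [-0.227  0.008  1.904 -0.003  1.227 -0.144] F [ 0.3 -0.2 -2.3] w 0.638 gf 64.3
[[ 0.082  0.997  0.002]
 [ 0.997 -0.082 -0.003]
 [-0.003  0.002 -1.   ]]
```

```bash
python3 -m creep '0 0 0.1 0 0 0 -0.5; 0 0 0.2 0 0 0 -0.5; 0 0 0.2 0 0 0 -0.5'; python3 -m creep '0 0 0.1 0 0 0 -0.5; 0 0 0.1 0 0 0 -0.5'
```

```text
t: 30.35
ee_pos: [0.5653, -0.0762, 0.164]
tcp_rot: [0.735, 0.678, -0.0, 0.002]
contact_force: [0.2, -0.5, -2.5]
width: 0.639
gripper_force: 64.3
t: 30.55
ee_pos: [0.5653, -0.0763, 0.163]
tcp_rot: [0.735, 0.678, -0.0, 0.002]
contact_force: [0.4, 0.3, -2.3]
width: 0.641
gripper_force: 64.3
```

```bash
python3 -m creep '0 0 0.1 0 0 0 -0.5; 0 0 0.1 0 0 0 -0.5'; python3 -m creep '0 0 0.1 0 0 0 -0.5; 0 0 0.1 0 0 0 -0.5'
```

```text
t: 30.75
ee_pos: [0.5655, -0.0762, 0.1624]
tcp_rot: [0.735, 0.678, -0.0, 0.002]
contact_force: [-0.9, 0.7, -0.6]
width: 0.636
gripper_force: 64.4
t: 30.95
ee_pos: [0.5655, -0.0762, 0.1624]
tcp_rot: [0.735, 0.678, -0.0, 0.002]
contact_force: [-3.9, 1.5, 5.4]
width: 0.636
gripper_force: 64.9
```

```bash
python3 -m creep '0 0 -0.1 0 0 0 0.3; 0 0 -0.1 0 0 0 0.5; 0 0 -0.1 0 0 0 0.8; 0 0 -0.1 0 0 0 1; 0 0 -0.1 0 0 0 1; 0 0 -0.1 0 0 0 1' && python3 -m creep '0 0 -2 0 0 0 1; 0 0 -5 0 0 0 1; 0 0 -9 0 0 0 1; 0 0 -13 0 0 0 1; 0 0 -17 0 0 0 1; 0 0 -21 0 0 0 1; -3 0 -24 0 0 0 1; -6 0 -25 0 0 0 1'; python3 -c "
from h import *
st()
ct,_=snap('top');cs,_=snap('scene','s8.png')
for n in ('pot_mid','tray_mid','tray_hollow'):
  for k,c in (('top',ct),('scene',cs)):
    for r in place_of(k,n)[:4]: print(n,k,np.round(r['position']),round(r['confidence'],2),onplane(c,r['position'],.157 if n=='pot_mid' else .128).round(3))
c,_=snap('wrist','w8.png')"
```

```text
t: 31.55
ee_pos: [0.5654, -0.0763, 0.1621]
tcp_rot: [0.735, 0.678, -0.0, 0.002]
contact_force: [0.1, 0.2, -0.9]
width: 1.005
gripper_force: 0.0
t: 32.35
ee_pos: [0.5607, -0.1357, 0.4177]
tcp_rot: [0.735, 0.678, 0.002, 0.005]
contact_force: [-0.1, -0.2, -1.2]
width: 0.999
gripper_force: 0.0
t 32.35 p [ 0.5607 -0.1357  0.4177] q [-0.33  -0.095  1.583 -0.002  1.643 -0.25 ] F [-0.1 -0.2 -1.2] w 0.999 gf 0.0
[[ 0.08   0.997  0.01 ]
 [ 0.997 -0.08  -0.006]
 [-0.005  0.01  -1.   ]]
pot_mid top [406. 287.] 0.76 [ 0.321 -0.356  0.157]
pot_mid top [360. 248.] 0.71 [ 0.427 -0.23   0.157]
pot_mid top [301. 199.] 0.68 [ 0.565 -0.06   0.157]
pot_mid scene [228. 168.] 0.85 [ 0.512 -0.2    0.157]
pot_mid scene [253. 194.] 0.82 [ 0.571 -0.062  0.157]
tray_mid top [304. 202.] 0.68 [ 0.561 -0.071  0.128]
tray_mid scene [250. 204.] 0.74 [ 0.572 -0.071  0.128]
tray_mid scene [219. 175.] 0.33 [ 0.516 -0.231  0.128]
tray_hollow top [306. 199.] 0.77 [ 0.57  -0.075  0.128]
tray_hollow scene [251. 199.] 0.66 [ 0.554 -0.083  0.128]
tray_hollow scene [318. 341.] 0.66 [0.814 0.289 0.128]
```

View pics/w8.png

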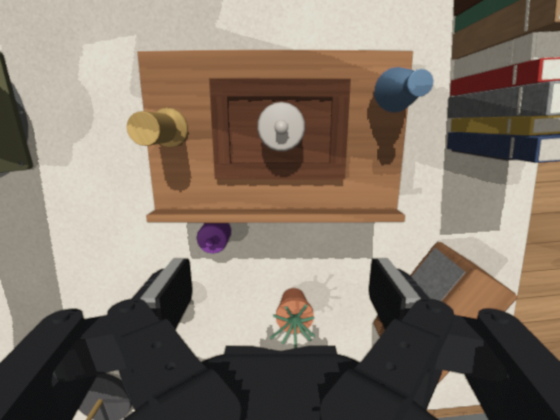

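The picture shows the pot upright in the hollow, knob at (281,127) between the hollow's edges (229–332, 98–164), and candle, vase and plant unmoved. One numeric check of the offset before handing in.

```bash
python3 -c "
from h import *
c=cam('wrist')
k=onplane(c,(281,127),.196);l=onplane(c,(281,127),.186)
P=np.array([onplane(c,p,.134) for p in [(210,79),(350,80),(347,183),(213,178)]]).mean(0)
i=np.array([-.085,-.996,0]);e=np.array([.996,-.085,0]);print(k,P,(k-P)@i,(k-P)@e)
print(finish_job())"
```

```text
[ 0.56564146 -0.06866726  0.196     ] [ 0.56421065 -0.07535973  0.134     ] -0.006787316595660182 0.0008562292629416502
the job is handed in; nothing more can be done
None
```

I turned the tray over, put it back wholly on the riser right way up, and stood the white sugar pot upright in its hollow, about 7 mm off the tray's centre by the last wrist picture. The bystanders looked unmoved in the pictures I took. The job was handed in at about 32 s of the 72 s allowed, and `finish_job` returned no verdict.

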